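# Unfold the wall hook and hang up the steel tongue cleaner

### The job

Swing the blue folding wall hook fully out so that it stands square to the wall, then take the steel tongue cleaner out of its block and hang it by its bow on the hook's arm, legs down. Leave the green tongue cleaner alone.

Things in the scene. Friction and masses are not known exactly. Their poses are not given: they have to be found in the camera images.
- hook_arm (a joint): Blue arm of the wall hook: level bar, 10 mm thick, 100 mm long, swings about an upright hinge 45 mm off the white tiled wall. 0 rad = folded along the wall, 40 mm gap behind the bar (shut fingers fit in from above to push it); grows as the free end swings out to the robot; stop at 1.57, square to the wall. Starts under 0.2; stays where left (1 N moves it). Tip turns up 21 mm above the bar's centre.
- hook_seat (a point): Point on the blue bar's centre line where things hang; moves with the bar, 55 mm from the hinge axis, 45 mm from the free end. z up; its own -y points along the bar to the free end, +y to the hinge; +x is the bar's wall side (the side to push from), -x the other. The wall's top is at 213 mm.
- steel_cleaner_mid (a point): Centre of the loose steel tongue cleaner: upside-down U of strip 10 x 3 mm, 120 tall, 50 wide (44 inside), 30-65 g. z up to the bow, y leg to leg. Bow's top 60 above, underside 57 above; legs straight to 35 above, grip across them 33 above. Feet stand 38 deep, loose, in the slots of a fixed wooden block 44 x 80 x 38 high: lift straight up. Hung, it is 52 mm below the bar's centre line.
- green_cleaner_mid (a point): Centre, half-way up, of the green plastic tongue cleaner, of the same shape and size, in a block of its own; not to be disturbed. The two may stand in either place.

How it is judged:
By the outcome, as a careful person would: the job done as asked, in the order asked, and still so for the second after the job is handed in, with the robot touching nothing.
It also fails if it takes over 64 s, if anything falls off the work surface, if the arm or the gripper's body presses on something with over 40 N, if the wrist force passes 120 N, or if a joint passes its speed limit or range.

### The arm

A 7-joint arm with a two-finger parallel gripper is mounted at the origin on the work surface. World frame = base frame: x ahead of the robot, y to its left, z up, the work surface at z = 0. Lengths are in m, angles in rad, forces in N, time in s.
With the tool pointing down it reaches from about 0.425 to 0.975 m from the base axis. Payload 16.7 kg.
Tool frame: the origin (TCP) lies midway between the tips of the shut fingers; the grasp point (between the pads) lies 19 mm behind it; z points along the fingers, y is the line along which they close (so a half turn about z gives the same grasp; the last joint's range is limited). The gripper opens to 85 mm and grips with 20 to 120 N. Pads are 22 mm wide; open, the fingers measure 114 mm over their backs; the gripper's body (76 mm by 85 mm) begins 54 mm behind the grasp point. The pads swing forward as they close: fully open they stand 13 mm farther back than shut.
Start: joints at [-1.264, 0.426, 0.074, 1.606, -0.034, 1.111, -0.067], TCP at [0.298, 0.606, 0.231] pointing down, gripper open.
Joint ranges: [-2.85, 2.85], [-0.5, 2.14], [-1.23, 1.37], [0.21, 2.46], [-1.02, 4.16], [0.16, 2.05], [-2.73, 2.73]. Speed limits (rad/s): [1.89, 1.89, 2.39, 2.39, 3.01, 3.01, 3.01].

### API

Orientations are given as [roll, pitch, yaw] about the fixed x, y, z axes, in that order (R = Rz(yaw) Ry(pitch) Rx(roll)).
In Python, from plant import get_state, get_image, camera_params, close_job gives the robot as it stands. The module is installed in compiled form; this text tells all that it offers.
- The arm moves only by the tool send_rows, never from a script. Its argument "increments" is a list that holds one entry, the list of rows, each a list of 7 numbers: the shift along the tool's x, y, z in cm, then the turn, a rotation vector about the tool's x, y, z in degrees, then the opening, from 0 (shut) to 1 (fully open). A call has 1 to 12 rows; each row shifts and turns the commanded pose from where the row before left it, along the tool's axes as they then stand; what a row does not reach is not made up. A row lasts 1/10 s, in which the tool goes at most 50 mm and 8.59 degrees, less where a joint would pass 70% of its speed; a pose out of reach is approached as far as the arm can. A call with a gripper value outside its range is refused whole. The fingers move at their own pace and stop on an object; "force" is the grip in N (left out, the last holds). Time passes only in rows, so rows that do not move let the fingers close. It gives the time, the measured TCP pose, the force, the opening and the grip force at its end, in the units of the state.
- get_state(): the state, without advancing time (a new reading comes with each control period).
- get_image(name): name is "scene" or "top"; returns the picture (420x560x3 uint8, blue, green, red); there is no depth.
- camera_params(name): a dict with "camera_matrix" (3x3 intrinsics, pixels), "R" (3x3) and "t" (3): a world point X has camera coordinates R X + t. Camera axes: x right, y down, z forward; pixel columns grow to the right and rows downward; lengths in m; the calibration is good to about 2 mm. A picture is of the moment at which its call begins. camera_params takes no time and is no camera call.
- close_job(): hands the job in; it is judged then, once.
The state is a dict: "time_s": time; "joint_positions": joint angles; "joint_vel": joint speeds; "tau": joint torques, N m; "tool_pos": TCP position; "tool_rot": TCP orientation; "wrist_force": force on the tool from outside, world axes, zero at the start; "moment": the same for the moment, N m; "gripper_width": finger opening in m; "grip_force": force on a finger pad.
Only numpy, scipy, OpenCV 4.12 (cv2) and the standard library are available. Lean on these libraries where they do the work, as an engineer would, in place of code of your own. Each camera call takes 0.05 s, during which the arm holds its last target. There are 200 camera calls.

## Working session

There is one attempt and no reset: what is moved stays moved. The work goes in short steps, Python scripts to look and compute and a tool call to move; the robot and the scene stay as the last step left them, time stands still between calls to the robot, and variables do not carry over. Pictures are saved under pics/ and viewed, at most 10 in all, crops included, and the job is handed in when it is done.

Besides the shell and the picture viewer there is one more tool, called after "Call:" as name(argument=value, ...) on one line, values as JSON. send_rows: Moves the arm, as the interface text tells. Its arguments: {"type":"object","properties":{"increments":{"type":"array"},"force":{"type":"number"}},"required":["increments"]}

```bash
mkdir -p pics
python3 - <<'E'
from plant import *
import cv2
s=get_state();print(s['tool_pos'],s['tool_rot'],s['time_s'],s['gripper_width'])
for n in("scene","top"):
    cv2.imwrite(f"pics/{n}0.png",get_image(n)); p=camera_params(n)
    print(n,p['camera_matrix'],-p['R'].T@p['t'],p['R'])
E
```

```text
[0.29755614 0.60540401 0.23060077] [-3.14028028e+00  1.09533449e-04  2.68477175e+00] 0.0 0.0854894375096509
scene [[544.89069439   0.         276.17633535]
 [  0.         544.89069439 207.54851923]
 [  0.           0.           1.        ]] [0.99191446 0.35753189 0.82408452] [[-0.61344973  0.78970562  0.00666822]
 [ 0.59495515  0.46768563 -0.65368075]
 [-0.51933399 -0.39703299 -0.75674105]]
top [[382.63958928   0.         278.06644919]
 [  0.         382.63958928 209.16404493]
 [  0.           0.           1.        ]] [ 0.43171451 -0.01064744  0.84242348] [[ 2.20016049e-04 -9.99818026e-01  1.90752895e-02]
 [-9.86126380e-01 -3.38334852e-03 -1.65961791e-01]
 [ 1.65996128e-01 -1.87741319e-02 -9.85947675e-01]]
```

View pics/scene0.png

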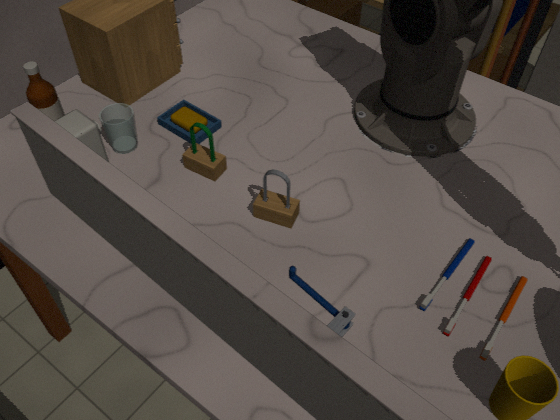

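View pics/top0.png

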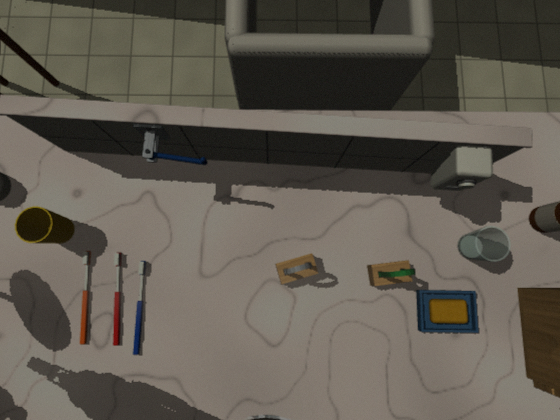

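The scene view shows the hook at about (293,271) to (340,315) and the steel cleaner at (277,190). In the top view the hook runs (152,153) to (204,161), with steel at (298,268) and green at (393,272). I'll zoom in.

Run:
```python
import cv2,numpy as np
s=cv2.imread('pics/scene0.png');t=cv2.imread('pics/top0.png')
def c(i,x,y,w=80,h=60):return cv2.resize(i[y:y+h,x:x+w],(400,300),interpolation=cv2.INTER_CUBIC)
o=np.vstack([np.hstack([c(s,238,165),c(s,280,260)]),np.hstack([c(t,260,240),c(t,135,115)])])
o=np.clip(o.astype(float)*1.5,0,255).astype('uint8')
cv2.imwrite('pics/crop0.png',o)
```

```text
(no output)
```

View pics/crop0.png

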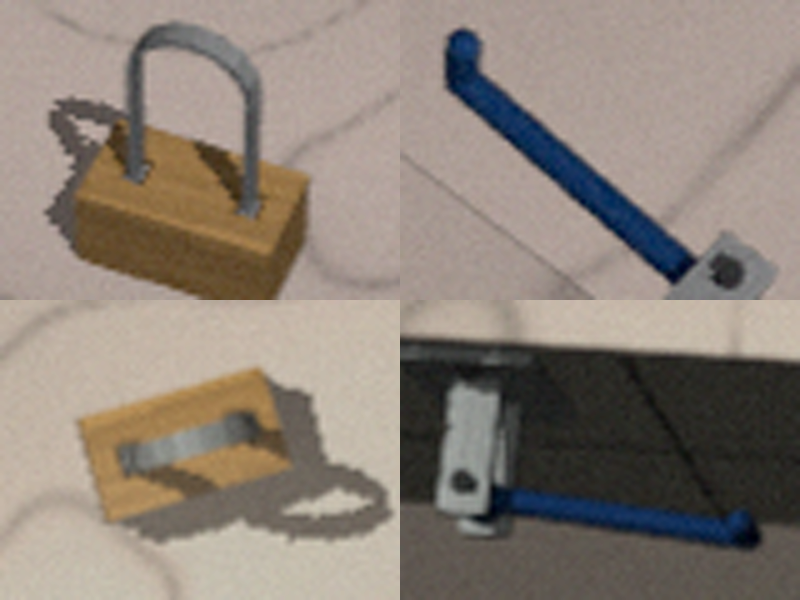

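```bash
cat > h.py <<'E'
import numpy as np
from plant import *
def ray(n,px):
    p=camera_params(n);d=p['R'].T@np.linalg.solve(p['camera_matrix'],[*px,1.]);return -p['R'].T@p['t'],d/np.linalg.norm(d)
def tri(a,b):
    (o1,d1),(o2,d2)=ray('scene',a),ray('top',b)
    k=np.linalg.lstsq(np.c_[d1,-d2],o2-o1,rcond=None)[0]
    p,q=o1+k[0]*d1,o2+k[1]*d2;return (p+q)/2,np.linalg.norm(p-q)
def onz(n,px,z):
    o,d=ray(n,px);return o+d*(z-o[2])/d[2]
def full(x0,y0,u,v):return x0+(u+.5)/5-.5,y0+(v+.5)/5-.5
E
python3 - <<'E'
from h import *
np.set_printoptions(precision=4,suppress=True)
print('tip',tri(full(280,260,64,42),full(135,115,342,226)))
print('pin',tri(full(280,260,328,268),full(135,115,62,182)))
print('bow',tri(full(238,165,195,38),full(260,240,188,142)))
for n,o,L in(('scene',(238,165),[(120,122),(310,178),(270,250),(78,198)]),('top',(260,240),[(260,68),(292,166),(108,222),(78,120)])):
    P=np.array([onz(n,full(*o,*c),.038) for c in L]);print(n,P,P.mean(0),[np.linalg.norm(P[i]-P[i-1]) for i in range(4)])
P=[onz('scene',full(238,165,*c),.038) for c in((140,172),(250,206))];print('feet',P,np.mean(P,0))
# wall top edges
for c in((0,98),(530,130),(0,117)):print('wall',onz('top',c,.213))
E
```

```text
tip (array([0.6299, 0.1101, 0.1872]), np.float64(0.0009068373811165091))
pin (array([0.6451, 0.2088, 0.1884]), np.float64(0.0004481704393879537))
bow (array([ 0.4426, -0.0609,  0.122 ]), np.float64(0.0021665363410100394))
scene [[ 0.4321 -0.1069  0.038 ]
 [ 0.4097 -0.0309  0.038 ]
 [ 0.4483 -0.0212  0.038 ]
 [ 0.473  -0.0947  0.038 ]] [ 0.4408 -0.0634  0.038 ] [np.float64(0.042620131985108195), np.float64(0.07930321261647323), np.float64(0.03980878013403953), np.float64(0.07746846346470858)]
top [[ 0.4738 -0.0963  0.038 ]
 [ 0.4333 -0.109   0.038 ]
 [ 0.4105 -0.0325  0.038 ]
 [ 0.4522 -0.02    0.038 ]] [ 0.4425 -0.0644  0.038 ] [np.float64(0.07924788655537005), np.float64(0.04246426601250431), np.float64(0.07986508717210845), np.float64(0.043521684674361204)]
feet [array([ 0.4478, -0.0844,  0.038 ]), array([ 0.4355, -0.0404,  0.038 ])] [ 0.4416 -0.0624  0.038 ]
wall [0.7309 0.4582 0.213 ]
wall [ 0.6798 -0.464   0.213 ]
wall [0.6962 0.454  0.213 ]
```

Call:
send_rows(increments=[[[0,0,-0.8,0,0,-4.6,0],[0,0,-0.8,0,0,-4.6,0],[0,0,-0.8,0,0,-4.6,0],[0,0,-0.8,0,0,-4.6,0],[0,0,-0.8,0,0,-4.6,0]]])

```text
time_s: 0.6
tool_pos: [0.2977, 0.6055, 0.2712]
tool_rot: [-3.141, -0.0, 3.089]
wrist_force: [0.8, -1.2, 0.1]
gripper_width: 0.0123
grip_force: 0.0
```

Call:
send_rows(increments=[[[-2.43,-2.76,0,0,0,0,0],[-2.43,-2.76,0,0,0,0,0],[-2.43,-2.76,0,0,0,0,0],[-2.43,-2.76,0,0,0,0,0],[-2.43,-2.76,0,0,0,0,0],[-2.43,-2.76,0,0,0,0,0],[-2.43,-2.76,0,0,0,0,0],[-2.43,-2.76,0,0,0,0,0],[-2.43,-2.76,0,0,0,0,0],[-2.43,-2.76,0,0,0,0,0],[-2.43,-2.76,0,0,0,0,0],[-2.43,-2.76,0,0,0,0,0]]])

```text
time_s: 1.8
tool_pos: [0.5711, 0.2576, 0.2711]
tool_rot: [-3.141, -0.0, 3.086]
wrist_force: [0.8, 0.9, 0.0]
gripper_width: -0.0
grip_force: 0.0
```

Call:
send_rows(increments=[[[-2.43,-2.76,0,0,0,0,0],[-2.43,-2.76,0,0,0,0,0],[-2.43,-2.76,0,0,0,0,0],[-2.43,-2.76,0,0,0,0,0],[0,0,0,0,0,0,0],[0,0,0,0,0,0,0],[0,0,0,0,0,0,0]]])

```text
time_s: 2.5
tool_pos: [0.6609, 0.1442, 0.271]
tool_rot: [3.141, -0.001, 3.087]
wrist_force: [-0.7, 0.9, -0.1]
gripper_width: 0.0001
grip_force: 0.0
```

Run:
```python
from h import *
import cv2
s=get_state();print(s['tool_pos'],s['tool_rot'],s['time_s'],s['gripper_width'],s['joint_positions'],s['wrist_force'])
a=get_image('scene')[150:350,180:420];b=get_image('top')[60:260,60:300]
cv2.imwrite('pics/b1.png',cv2.resize(np.hstack([a,b]),(800,333),interpolation=cv2.INTER_CUBIC))
# bar z via plane through pin/tip
H=np.array([.6451,.2088,0]);T=np.array([.6299,.1101,0]);n=np.cross(T-H,[0,0,1])
for c in((75,92),(180,176),(280,262)):
    o,d=ray('scene',full(280,260,*c));print(o+d*(n@(H-o))/(n@d))
```

```text
[0.66093352 0.14423089 0.27095461] [ 3.14136663e+00 -8.35555583e-04  3.08724146e+00] 2.5 5.912717130167313e-05 [-0.47485908  0.40429264  0.22646514  1.56470019 -0.09602354  1.18421038
  1.28670493] [-0.71283109  0.94302252 -0.08556992]
[0.63079847 0.11593415 0.16833651]
[0.63709266 0.15680495 0.17198311]
[0.64281282 0.19394836 0.17249781]
```

View pics/b1.png

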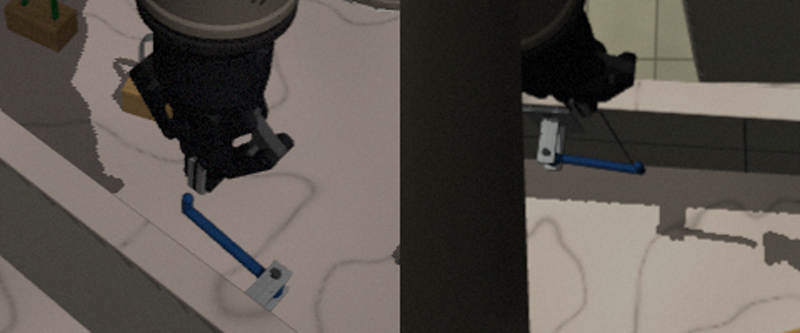

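The scene crop shows the shut fingers just above and wallward of the bar, whose tip is at crop (187,203). The gap looks clear, so I'll go down.

Call:
send_rows(increments=[[[0,0,1.5,0,0,0,0],[0,0,1.5,0,0,0,0],[0,0,1.5,0,0,0,0],[0,0,1.5,0,0,0,0],[0,0,1,0,0,0,0],[0,0,1,0,0,0,0],[0,0,0,0,0,0,0]]])

```text
time_s: 3.3
tool_pos: [0.6609, 0.1431, 0.1897]
tool_rot: [-3.141, -0.002, 3.086]
wrist_force: [0.9, -0.7, -0.5]
gripper_width: 0.0
grip_force: 0.0
```

Call:
send_rows(increments=[[[0,0,1,0,0,0,0],[0,0,0.8,0,0,0,0],[0,0,0.6,0,0,0,0],[0,0,0.6,0,0,0,0],[0,0,0.6,0,0,0,0],[0,0,0,0,0,0,0],[0,0,0,0,0,0,0]]])

```text
time_s: 4.0
tool_pos: [0.6615, 0.1433, 0.1553]
tool_rot: [-3.142, -0.0, 3.086]
wrist_force: [-0.1, -0.3, 0.1]
gripper_width: -0.0
grip_force: 0.0
```

Call:
send_rows(increments=[[[0.6,-0.06,0,0,0,0,0],[0.6,-0.06,0,0,0,0,0],[0.6,-0.06,0,0,0,0,0],[0.6,-0.06,0,0,0,0,0],[0.6,-0.06,0,0,0,0,0],[0.54,0.16,0,0,0,0,0],[0.54,0.16,0,0,0,0,0],[0.54,0.17,0,0,0,0,0],[0.54,0.17,0,0,0,0,0]]])

```text
time_s: 4.9
tool_pos: [0.6097, 0.15, 0.1553]
tool_rot: [-3.142, -0.0, 3.086]
wrist_force: [1.8, 0.1, -0.2]
gripper_width: -0.0003
grip_force: 0.5
```

Call:
send_rows(increments=[[[0.48,0.38,0,0,0,0,0],[0.48,0.38,0,0,0,0,0],[0.48,0.38,0,0,0,0,0],[0.48,0.38,0,0,0,0,0],[0.28,0.52,0,0,0,0,0],[0.28,0.52,0,0,0,0,0],[0.28,0.52,0,0,0,0,0],[0.28,0.52,0,0,0,0,0],[0.14,0.26,0,0,0,0,0],[0,0,0,0,0,0,0]]])

```text
time_s: 5.9
tool_pos: [0.5803, 0.1906, 0.1552]
tool_rot: [3.142, -0.0, 3.087]
wrist_force: [0.3, -0.5, -0.4]
gripper_width: -0.0001
grip_force: 0.0
```

Now nudge to the stop in small steps.

Call:
send_rows(increments=[[[0,0.1,0,0,0,0,0],[0,0.1,0,0,0,0,0],[0,0.1,0,0,0,0,0],[0,0.1,0,0,0,0,0],[0,0,0,0,0,0,0]]])

```text
time_s: 6.4
tool_pos: [0.5807, 0.1937, 0.1552]
tool_rot: [-3.141, -0.0, 3.086]
wrist_force: [-0.8, -1.5, 0.0]
gripper_width: -0.0001
grip_force: 1.0
```

Run:
```python
from h import *
import cv2
s=get_state();print(s['tool_pos'],s['time_s'],s['wrist_force'],s['moment'])
a=get_image('scene')[200:360,230:430];b=get_image('top')[100:260,80:280]
cv2.imwrite('pics/b2.png',cv2.resize(np.hstack([a,b]),(800,320),interpolation=cv2.INTER_CUBIC))
```

```text
[0.58069285 0.19373952 0.15522036] 6.4 [-0.84552756 -1.51874764  0.03825658] [-0.41473583  0.19581584 -0.0058652 ]
```

View pics/b2.png

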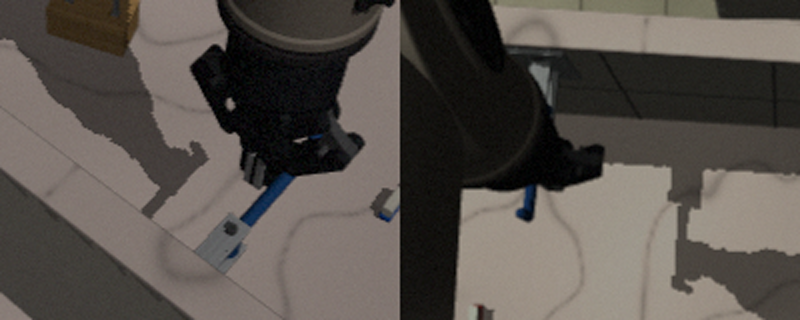

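The bar is nearly square: its tip is at crop (527,213) in the top view, with the fingers beside it. The force is still only 1.5 N, so I'll push on until it rises.

Call:
send_rows(increments=[[[0,0.15,0,0,0,0,0],[0,0.15,0,0,0,0,0],[0,0,0,0,0,0,0]]])

```text
time_s: 6.8
tool_pos: [0.5807, 0.1943, 0.1551]
tool_rot: [-3.139, -0.001, 3.084]
wrist_force: [-3.9, -14.0, 3.6]
gripper_width: -0.0001
grip_force: 7.3
```

Call:
send_rows(increments=[[[0,0.15,0,0,0,0,0],[0,0.15,0,0,0,0,0],[0,0,0,0,0,0,0]]])

```text
time_s: 7.1
tool_pos: [0.5808, 0.1948, 0.155]
tool_rot: [-3.136, -0.002, 3.082]
wrist_force: [-5.2, -26.4, 10.1]
gripper_width: -0.0001
grip_force: 13.3
```

Call:
send_rows(increments=[[[0,-0.6,0,0,0,0,0],[0,-0.8,0,0,0,0,0],[0,-1.0,0,0,0,0,0],[0,0,-1.5,0,0,0,0],[0,0,-2,0,0,0,0],[0,0,-2,0,0,0,0],[0,0,-2,0,0,0,0],[0,0,-2,0,0,0,0]]])

```text
time_s: 7.9
tool_pos: [0.5799, 0.1765, 0.2525]
tool_rot: [3.141, 0.001, 3.086]
wrist_force: [-0.6, 0.7, 0.8]
gripper_width: 0.0002
grip_force: 0.0
```

Call:
send_rows(increments=[[[1.25,-2.4,0,0,0,0,0],[1.25,-2.4,0,0,0,0,0],[1.25,-2.4,0,0,0,0,0],[1.25,-2.4,0,0,0,0,0],[1.25,-2.4,0,0,0,-4,1],[1.25,-2.4,0,0,0,-4,1],[1.25,-2.4,0,0,0,-4,1],[1.25,-2.4,0,0,0,-4,1],[1.25,-2.4,0,0,0,-3.8,1],[0,0,0,0,0,0,1],[0,0,0,0,0,0,1],[0,0,0,0,0,0,1]]])

```text
time_s: 9.1
tool_pos: [0.473, -0.0404, 0.2509]
tool_rot: [3.141, 0.001, -2.851]
wrist_force: [0.2, 0.2, 0.4]
gripper_width: 0.0853
grip_force: 0.0
```

Run:
```python
from h import *
import cv2
s=get_state();print(s['tool_pos'],s['tool_rot'],s['time_s'],s['wrist_force'],s['gripper_width'],s['joint_positions'])
a=get_image('scene');b=get_image('top');cv2.imwrite('pics/s3.png',a);cv2.imwrite('pics/t3.png',b)
f=lambda i,x,y:cv2.resize(i[y:y+60,x:x+80],(400,300),interpolation=cv2.INTER_CUBIC)
o=np.vstack([np.hstack([f(a,290,270),f(b,120,120)]),np.hstack([f(a,238,165),f(b,260,240)])])
cv2.imwrite('pics/b3.png',np.clip(o*1.5,0,255).astype('uint8'))
```

```text
[ 0.47301108 -0.04036067  0.25090633] [ 3.1414950e+00  8.8481477e-04 -2.8511789e+00] 9.1 [0.2390323  0.21158825 0.40286425] 0.08533157773619889 [-0.33918694  0.06756461  0.30538891  2.03173555 -0.02384339  1.04470187
  1.83871557]
```

View pics/b3.png

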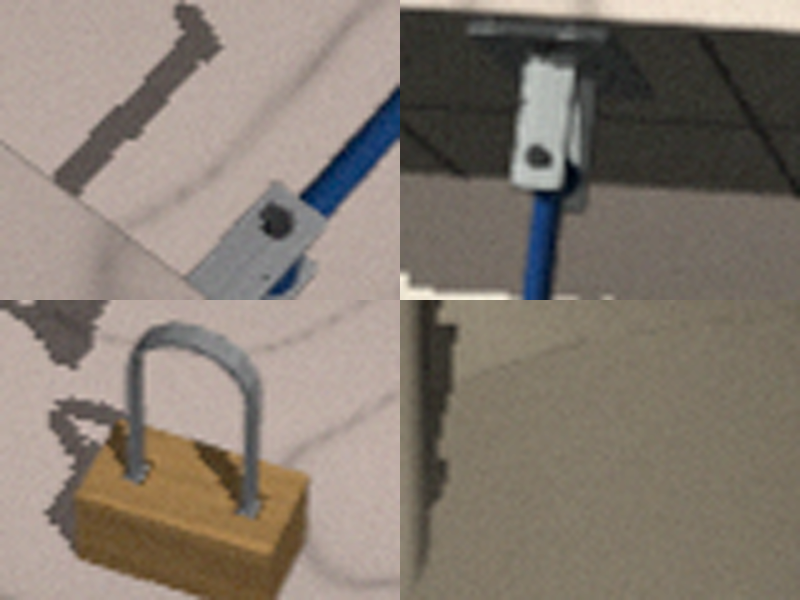

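The top crops show the bar square to the wall, with the pin at crop (538,155). The steel cleaner hasn't moved. Next I'll measure the open bar's tip and work out the pick shift.

```bash
cat >> h.py <<'E'
def mv(x,y,z,yaw=None):
    from scipy.spatial.transform import Rotation as Ro
    s=get_state();R=Ro.from_euler('xyz',s['tool_rot']).as_matrix()
    print('cur',s['tool_pos'].round(4),'t',round(s['time_s'],2))
    if yaw is not None:
        R2=Ro.from_euler('xyz',[np.pi,0,yaw]).as_matrix();print('turn',np.degrees(Ro.from_matrix(R.T@R2).as_rotvec()).round(2));R=R2
    print('shift cm after turn',(R.T@(np.array([x,y,z])-s['tool_pos'])*100).round(2))
E
python3 - <<'E'
from h import *
import cv2
np.set_printoptions(precision=4,suppress=True)
def blue(n,x0,y0,x1,y1):
    i=cv2.imread(f'pics/{n}.png').astype(int)[y0:y1,x0:x1]
    m=((i[...,0]>i[...,2]*1.6+15)&(i[...,0]>i[...,1]*1.25)).astype('uint8')
    k,l,st,c=cv2.connectedComponentsWithStats(m);j=1+np.argmax(st[1:,4]);print(n,st[j])
    v,u=np.nonzero(l==j);return u+x0,v+y0
u,v=blue('s3',330,200,440,330); k=v.argmin();print('scene top px',u[k],v[k]);q=v<v.min()+5;A=(u[q].mean(),v[q].mean());print(A)
u2,v2=blue('t3',110,130,200,240);q=v2>v2.max()-5;B=(u2[q].mean(),v2[q].mean());print(B)
print('tip',tri(A,B))
print('pin',tri(full(290,270,276,220),full(120,120,138,155)))
for n,f in(('top',B),('scene',A)):print(onz(n,f,.187))
q=(v2>168)&(v2<190)
for r in(165,175,185,195):
    m=v2==r
    if m.any():print('bar at z.17',onz('top',(u2[m].mean(),r),.170))
mv(.442,-.063,.25,np.radians(196.6))
E
```

```text
s3 [ 20  65  40  48 339]
scene top px 386 265
(np.float64(387.0), np.float64(267.17391304347825))
t3 [ 28  29  14  50 224]
(np.float64(141.54166666666666), np.float64(205.625))
tip (array([0.5468, 0.2139, 0.1872]), np.float64(0.002493286933401931))
pin (array([0.6459, 0.2086, 0.1882]), np.float64(0.0005827095451998537))
[0.5475 0.2128 0.187 ]
[0.5458 0.2148 0.187 ]
bar at z.17 [0.625  0.2115 0.17  ]
bar at z.17 [0.6064 0.2122 0.17  ]
bar at z.17 [0.588  0.2129 0.17  ]
bar at z.17 [0.5697 0.2145 0.17  ]
cur [ 0.4729 -0.0403  0.2505] t 9.2
turn [0.   0.01 0.07]
shift cm after turn [ 3.61 -1.29  0.05]
```

Call:
send_rows(increments=[[[1.2,-0.43,0,0,0,0,1],[1.2,-0.43,0,0,0,0,1],[1.2,-0.43,0,0,0,0,1],[0,0,2,0,0,0,1],[0,0,2,0,0,0,1],[0,0,2,0,0,0,1],[0,0,2,0,0,0,1],[0,0,1,0,0,0,1],[0,0,0,0,0,0,1],[0,0,0,0,0,0,1]]])

```text
time_s: 10.2
tool_pos: [0.4418, -0.0641, 0.1609]
tool_rot: [-3.141, 0.0, -2.852]
wrist_force: [0.2, -0.8, 0.2]
gripper_width: 0.0852
grip_force: 0.0
```

Run:
```python
from h import *
import cv2
mv(.442,-.063,.072,np.radians(196.6))
a=get_image('scene')[130:250,200:360];cv2.imwrite('pics/b4.png',cv2.resize(a,(800,600),interpolation=cv2.INTER_CUBIC))
```

```text
cur [ 0.4418 -0.0641  0.1609] t 10.2
turn [-0.01  0.02  0.  ]
shift cm after turn [-0.05  0.1   8.89]
```

View pics/b4.png

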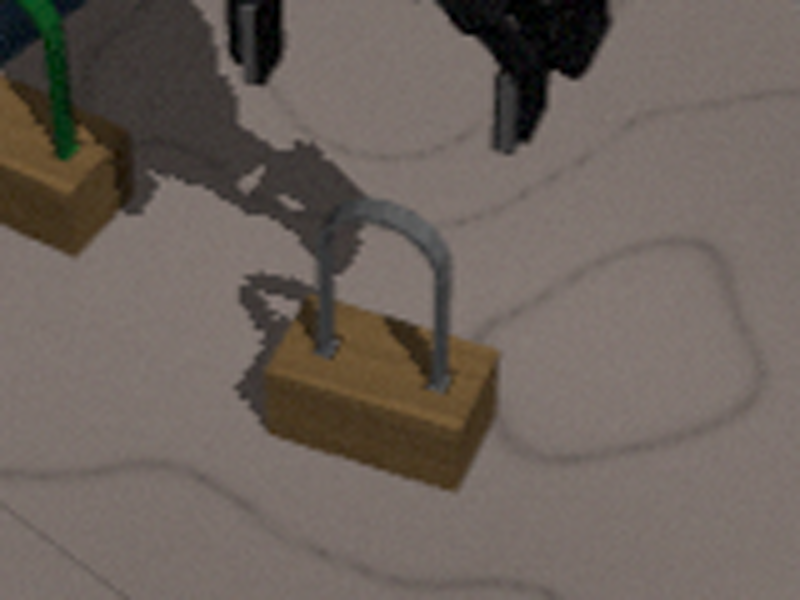

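The finger pair straddles the bow line: fingers at crop (255,60) and (510,130), bow top at (385,210). Going down to grip.

Call:
send_rows(increments=[[[0,0.1,1.5,0,0,0,1],[0,0,1.5,0,0,0,1],[0,0,1.5,0,0,0,1],[0,0,1.5,0,0,0,1],[0,0,1.5,0,0,0,1],[0,0,1.4,0,0,0,1],[0,0,0,0,0,0,1],[0,0,0,0,0,0,1]]])

```text
time_s: 11.05
tool_pos: [0.4419, -0.063, 0.0721]
tool_rot: [-3.141, 0.001, -2.851]
wrist_force: [-0.9, 0.4, 0.0]
gripper_width: 0.0853
grip_force: 0.0
```

Call:
send_rows(increments=[[[0,0,0,0,0,0,0.3],[0,0,0,0,0,0,0.3],[0,0,0,0,0,0,0.3],[0,0,0,0,0,0,0.3],[0,0,0,0,0,0,0.3],[0,0,0,0,0,0,0.3],[0,0,0,0,0,0,0.3]]], force=40)

```text
time_s: 11.75
tool_pos: [0.4422, -0.063, 0.0721]
tool_rot: [-3.141, 0.002, -2.852]
wrist_force: [-0.7, -0.0, 8.6]
gripper_width: 0.0494
grip_force: 40.0
```

Run:
```python
from h import *
import cv2
s=get_state();print(s['tool_pos'],s['gripper_width'],s['grip_force'],s['wrist_force'])
a=get_image('scene')[130:250,200:360];cv2.imwrite('pics/b5.png',cv2.resize(a,(800,600),interpolation=cv2.INTER_CUBIC))
```

```text
[ 0.44224237 -0.06303798  0.07206624] 0.04942510990660731 39.98135771602392 [-6.67034785e-01 -7.18908706e-03  8.59667947e+00]
```

View pics/b5.png

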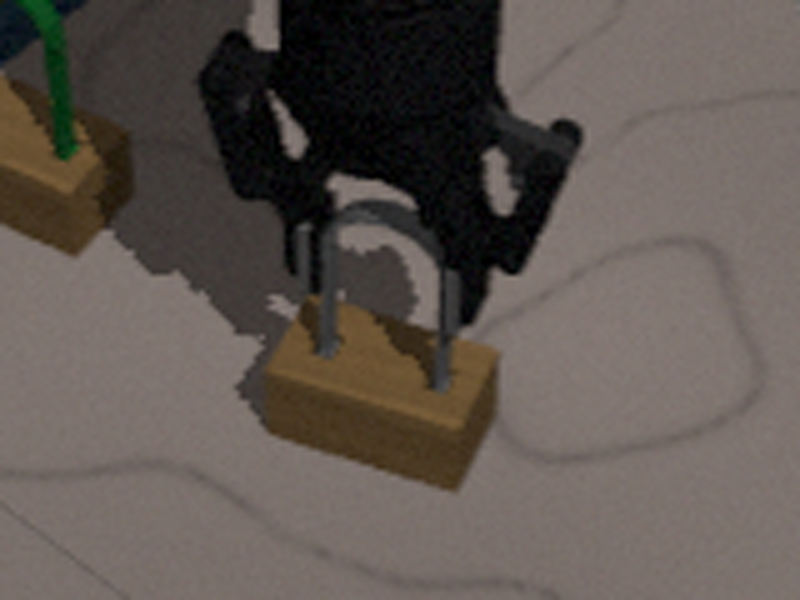

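A firm grip on both legs, width 49 mm. Lifting straight up.

Call:
send_rows(increments=[[[0,0,-0.4,0,0,0,0.3],[0,0,-0.8,0,0,0,0.3],[0,0,-1,0,0,0,0.3],[0,0,-1.4,0,0,0,0.3],[0,0,-2,0,0,0,0.3],[0,0,-2.5,0,0,0,0.3],[0,0,-2.5,0,0,0,0.3],[0,0,-2.5,0,0,0,0.3],[0,0,-2.5,0,0,0,0.3],[0,0,-2.5,0,0,0,0.3],[0,0,-2.5,0,0,0,0.3],[0,0,-1.4,0,0,0,0.3]]])

```text
time_s: 13.0
tool_pos: [0.4417, -0.0631, 0.2941]
tool_rot: [-3.141, 0.003, -2.852]
wrist_force: [-0.1, 0.1, -1.0]
gripper_width: 0.0492
grip_force: 41.5
```

Run:
```python
from h import *
s=get_state();print(s['gripper_width'],s['grip_force'],s['wrist_force'])
mv(.5905,.2125,.292,np.radians(176.9))
```

```text
0.04924867899959766 41.458205580711365 [-0.0621959   0.05846549 -1.01991385]
cur [ 0.4417 -0.0631  0.2941] t 13.0
turn [ 0.    0.15 19.7 ]
shift cm after turn [-13.37  28.33   0.21]
```

Call:
send_rows(increments=[[[0,0,0,0,0,3.94,0.3],[0,0,0,0,0,3.94,0.3],[0,0,0,0,0,3.94,0.3],[0,0,0,0,0,3.94,0.3],[0,0,0,0,0,3.94,0.3]]])

```text
time_s: 13.5
tool_pos: [0.4412, -0.0631, 0.2921]
tool_rot: [3.142, 0.001, 3.085]
wrist_force: [0.0, -0.3, -0.4]
gripper_width: 0.0494
grip_force: 41.5
```

Call:
send_rows(increments=[[[-1.1,2.35,0,0,0,0,0.3],[-1.1,2.35,0,0,0,0,0.3],[-1.1,2.35,0,0,0,0,0.3],[-1.1,2.35,0,0,0,0,0.3],[-1.1,2.35,0,0,0,0,0.3],[-1.1,2.35,0,0,0,0,0.3],[-1.1,2.35,0,0,0,0,0.3],[-1.1,2.35,0,0,0,0,0.3],[-1.1,2.35,0,0,0,0,0.3],[-1.1,2.35,0,0,0,0,0.3],[-1.1,2.35,0,0,0,0,0.3],[-1.1,2.35,0,0,0,0,0.3]]])

```text
time_s: 14.7
tool_pos: [0.5886, 0.2123, 0.2923]
tool_rot: [-3.141, 0.001, 3.088]
wrist_force: [0.1, -0.1, -0.8]
gripper_width: 0.0493
grip_force: 41.5
```

Call:
send_rows(increments=[[[0,0,0,0,0,0,0.3],[0,0,0,0,0,0,0.3],[0,0,0,0,0,0,0.3]]])

```text
time_s: 15.0
tool_pos: [0.5882, 0.2106, 0.2918]
tool_rot: [-3.141, 0.0, 3.087]
wrist_force: [-0.1, -1.2, 0.0]
gripper_width: 0.0492
grip_force: 41.5
```

Run:
```python
from h import *
import cv2
s=get_state();print(s['tool_rot'],s['gripper_width'],s['grip_force'],s['wrist_force'])
mv(.5905,.2125,.182,np.radians(176.9))
a=get_image('scene')[190:350,270:470];b=get_image('top')[90:250,60:260]
cv2.imwrite('pics/b6.png',cv2.resize(np.hstack([a,b]),(800,320),interpolation=cv2.INTER_CUBIC))
```

```text
[-3.14120064e+00  2.15276613e-04  3.08705106e+00] 0.049151035073831104 41.502998331561685 [-0.09418612 -1.22502245  0.01357586]
cur [0.5882 0.2106 0.2918] t 15.0
turn [-0.02  0.01 -0.03]
shift cm after turn [-0.22  0.2  10.98]
```

View pics/b6.png

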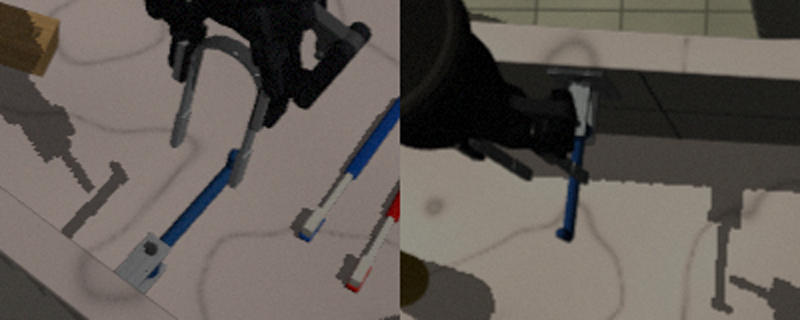

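Both feet hang above the bar, at crop (178,143) and (235,183). I'll check them against the calibration.

Run:
```python
from h import *
p=camera_params('scene')
def pr(X):
    c=p['camera_matrix']@(p['R']@np.array(X)+p['t']);return (c[:2]/c[2]).round(1)
for dz in(-.076,-.072,-.068):
    for s in(-1,1):
        print(dz,s,(pr([.5882+.0013*s,.2106+.0235*s,.2918+dz])-[270,190])*2)
```

```text
-0.076 -1 [174.4 148.6]
-0.076 1 [232.8 187.6]
-0.072 -1 [175.2 145.2]
-0.072 1 [233.8 184.2]
-0.068 -1 [175.8 141.8]
-0.068 1 [234.8 180.8]
```

Matches to within 2 mm. Lowering over the bar.

Call:
send_rows(increments=[[[-0.2,0.2,0,0,0,0,0.3],[0,0,1,0,0,0,0.3],[0,0,1.5,0,0,0,0.3],[0,0,1.5,0,0,0,0.3],[0,0,1,0,0,0,0.3],[0,0,0,0,0,0,0.3]]])

```text
time_s: 15.7
tool_pos: [0.5896, 0.2131, 0.239]
tool_rot: [-3.14, -0.003, 3.088]
wrist_force: [-0.1, -0.4, -1.0]
gripper_width: 0.0492
grip_force: 41.5
```

Call:
send_rows(increments=[[[0,0,1,0,0,0,0.3],[0,0,1,0,0,0,0.3],[0,0,1,0,0,0,0.3],[0,0,1,0,0,0,0.3],[0,0,0.8,0,0,0,0.3],[0,0,0.6,0,0,0,0.3],[0,0,0,0,0,0,0.3]]])

```text
time_s: 16.4
tool_pos: [0.5902, 0.2133, 0.1863]
tool_rot: [-3.141, -0.001, 3.088]
wrist_force: [0.9, 0.4, -1.0]
gripper_width: 0.0493
grip_force: 41.5
```

Call:
send_rows(increments=[[[0,0,0.15,0,0,0,0.3],[0,0,0.15,0,0,0,0.3],[0,0,0,0,0,0,0.3]]])

```text
time_s: 16.7
tool_pos: [0.5906, 0.2135, 0.1844]
tool_rot: [3.141, 0.0, 3.088]
wrist_force: [-0.2, -0.2, -0.0]
gripper_width: 0.0492
grip_force: 41.5
```

Call:
send_rows(increments=[[[0,0,0.1,0,0,0,0.3],[0,0,0.1,0,0,0,0.3],[0,0,0,0,0,0,0.3]]])

```text
time_s: 17.0
tool_pos: [0.5905, 0.2135, 0.1822]
tool_rot: [-3.142, -0.0, 3.088]
wrist_force: [-0.5, 0.5, -0.3]
gripper_width: 0.0493
grip_force: 41.5
```

Call:
send_rows(increments=[[[0,0,0.1,0,0,0,0.3],[0,0,0.1,0,0,0,0.3],[0,0,0,0,0,0,0.3]]])

```text
time_s: 17.3
tool_pos: [0.5904, 0.2134, 0.1801]
tool_rot: [-3.141, -0.0, 3.088]
wrist_force: [0.5, -0.4, -0.3]
gripper_width: 0.0495
grip_force: 41.5
```

Call:
send_rows(increments=[[[0,0,0.1,0,0,0,0.3],[0,0,0.1,0,0,0,0.3],[0,0,0,0,0,0,0.3]]])

```text
time_s: 17.6
tool_pos: [0.5904, 0.2134, 0.1781]
tool_rot: [-3.141, -0.0, 3.088]
wrist_force: [-0.2, 0.2, -0.2]
gripper_width: 0.049
grip_force: 41.5
```

I slipped on the target: hung centre 0.118 plus 0.012 means a TCP z of about 0.130. Continuing down.

Call:
send_rows(increments=[[[0,0,0.8,0,0,0,0.3],[0,0,0.8,0,0,0,0.3],[0,0,0.8,0,0,0,0.3],[0,0,0.8,0,0,0,0.3],[0,0,0.6,0,0,0,0.3],[0,0,0.4,0,0,0,0.3],[0,0,0,0,0,0,0.3]]])

```text
time_s: 18.3
tool_pos: [0.5903, 0.2134, 0.1356]
tool_rot: [-3.141, -0.001, 3.088]
wrist_force: [-0.4, -0.6, -0.6]
gripper_width: 0.0491
grip_force: 41.5
```

Call:
send_rows(increments=[[[0,0,0.15,0,0,0,0.3],[0,0,0.15,0,0,0,0.3],[0,0,0,0,0,0,0.3]]])

```text
time_s: 18.6
tool_pos: [0.5906, 0.2135, 0.1333]
tool_rot: [3.142, 0.0, 3.088]
wrist_force: [-0.3, 0.2, -0.6]
gripper_width: 0.0492
grip_force: 41.5
```

Call:
send_rows(increments=[[[0,0,0.1,0,0,0,0.3],[0,0,0.1,0,0,0,0.3],[0,0,0,0,0,0,0.3]]])

```text
time_s: 18.9
tool_pos: [0.5905, 0.2134, 0.1312]
tool_rot: [-3.142, -0.0, 3.088]
wrist_force: [-0.3, -0.2, 0.1]
gripper_width: 0.0491
grip_force: 41.5
```

Call:
send_rows(increments=[[[0,0,0.1,0,0,0,0.3],[0,0,0.1,0,0,0,0.3],[0,0,0,0,0,0,0.3]]])

```text
time_s: 19.2
tool_pos: [0.5904, 0.2135, 0.1291]
tool_rot: [-3.141, -0.0, 3.088]
wrist_force: [-0.0, 0.7, 0.4]
gripper_width: 0.0495
grip_force: 41.5
```

Call:
send_rows(increments=[[[0,0,0.1,0,0,0,0.3],[0,0,0,0,0,0,0.3]]])

```text
time_s: 19.4
tool_pos: [0.5907, 0.2135, 0.1287]
tool_rot: [3.141, 0.0, 3.088]
wrist_force: [-1.3, -0.5, 6.4]
gripper_width: 0.0494
grip_force: 42.1
```

Contact at 6 N. Releasing.

Call:
send_rows(increments=[[[0,0,0,0,0,0,0.6],[0,0,0,0,0,0,0.63],[0,0,0,0,0,0,0.67],[0,0,0,0,0,0,0.72],[0,0,0,0,0,0,0.78],[0,0,0,0,0,0,0.85],[0,0,0,0,0,0,0.92],[0,0,0,0,0,0,1],[0,0,0,0,0,0,1],[0,0,0,0,0,0,1]]])

```text
time_s: 20.4
tool_pos: [0.5905, 0.2135, 0.1283]
tool_rot: [-3.142, -0.0, 3.088]
wrist_force: [0.0, -0.5, 0.5]
gripper_width: 0.0851
grip_force: 0.0
```

Call:
send_rows(increments=[[[0,0,-0.6,0,0,0,1],[0,0,-1,0,0,0,1],[0,0,-1,0,0,0,1],[0,0,-1,0,0,0,1],[0,0,-1,0,0,0,1],[0,0,-2,0,0,0,1],[0,0,-2,0,0,0,1],[0,0,-2,0,0,0,1],[0,0,-2,0,0,0,1],[0,0,-2,0,0,0,1],[0,0,0,0,0,0,1]]])

```text
time_s: 21.5
tool_pos: [0.5916, 0.2138, 0.2779]
tool_rot: [3.139, 0.004, 3.088]
wrist_force: [0.7, -0.5, 0.3]
gripper_width: 0.0853
grip_force: 0.0
```

Run:
```python
from h import *
import cv2
s=get_state();print(s['tool_pos'],s['gripper_width'],s['wrist_force'],s['time_s'])
a=get_image('scene')[190:350,270:470];b=get_image('top')[90:250,60:260]
cv2.imwrite('pics/b7.png',cv2.resize(np.hstack([a,b]),(800,320),interpolation=cv2.INTER_CUBIC))
```

```text
[0.59161486 0.21377969 0.27786626] 0.08531967300822368 [ 0.7055633  -0.45269765  0.30872682] 21.5
```

View pics/b7.png

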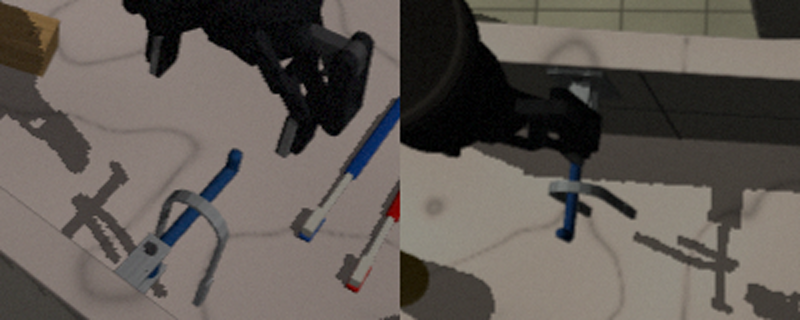

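The cleaner hangs by its bow on the bar: bow at crop (190,200) in the scene view, legs down, bar still square. I'll let it settle, check numerically for motion and drift, then hand in.

Call:
send_rows(increments=[[[0,0,-1,0,0,0,1],[0,0,0,0,0,0,1],[0,0,0,0,0,0,1],[0,0,0,0,0,0,1],[0,0,0,0,0,0,1],[0,0,0,0,0,0,1],[0,0,0,0,0,0,1],[0,0,0,0,0,0,1],[0,0,0,0,0,0,1],[0,0,0,0,0,0,1]]])

```text
time_s: 22.6
tool_pos: [0.5905, 0.2134, 0.2843]
tool_rot: [-3.142, -0.0, 3.088]
wrist_force: [-0.0, 0.5, -0.1]
gripper_width: 0.0852
grip_force: 0.0
```

Run:
```python
from h import *
import cv2
a=get_image('scene')[190:350,270:470]
old=cv2.resize(cv2.imread('pics/b7.png')[:,:400],(200,160),interpolation=cv2.INTER_AREA)
d=cv2.absdiff(a,old)[70:155,60:125];print('mean diff near cleaner',d.mean(),d.max())
i=a.astype(int);m=((i[...,0]>i[...,2]*1.6+15)&(i[...,0]>i[...,1]*1.25));m[:,130:]=0
v,u=np.nonzero(m);q=v<v.min()+5;A=(u[q].mean()+270,v[q].mean()+190)
print('tip',A,onz('scene',A,.187),'(was .5458 .2148)')
if d.mean()<8 and abs(onz('scene',A,.187)[1]-.2148)<.004: print(close_job())
```

```text
mean diff near cleaner 1.9619909502262443 22
tip (np.float64(387.125), np.float64(267.2083333333333)) [0.54577585 0.21498556 0.187     ] (was .5458 .2148)
the job is handed in; nothing more can be done
None
```

I swung the blue hook out square to the wall and hung the steel cleaner by its bow on the arm, legs down; the green cleaner was not touched, and I handed the job in at about 23 s.

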